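# Select the green filter on the microscope lamp unit

## Robot

A 7-joint arm with a two-finger parallel gripper is mounted at the origin on the work surface. World frame = base frame: x ahead of the robot, y to its left, z up, the work surface at z = 0. Lengths are in m, angles in rad, forces in N, time in s.
With the tool pointing down it reaches from about 0.425 to 0.8 m from the base axis. Payload 8.3 kg.
Tool frame: the origin (TCP) lies between the finger pads; the fingertips stand 14 mm ahead of it and the grasp point (between the pads) lies 5 mm behind it (robot.tip_reach is the distance from the TCP to the fingertips, in m); z points along the fingers, y is the line along which they close (so a half turn about z gives the same grasp; the last joint's range is limited). The gripper opens to 85 mm and grips with 20 to 120 N. Pads are 22 mm wide; open, the fingers measure 114 mm over their backs; the gripper's body (76 mm by 85 mm) begins 54 mm behind the grasp point. The pads swing forward as they close: fully open they stand 13 mm farther back than shut.
Start: joints at [-1.244, 0.383, 0.016, 1.37, -0.006, 1.388, -0.046], TCP at [0.237, 0.578, 0.245] pointing down, gripper open.
Joint ranges: [-2.95, 2.95], [-0.25, 2.06], [-1.52, 1.56], [0.18, 2.33], [-1.44, 4.58], [0.02, 2.06], [-3.01, 3.01]. Speed limits (rad/s): [2.39, 2.39, 3.01, 3.01, 3.14, 3.14, 3.14].

## Interface

Orientations are given as [roll, pitch, yaw] about the fixed x, y, z axes, in that order (R = Rz(yaw) Ry(pitch) Rx(roll)).
In Python, from station import robot gives the robot as it stands. The module is installed in compiled form; this text tells all that it offers.
- The arm moves only by the shell command python3 -m inch 'ROWS'. ROWS is a JSON object of lists of equal length, an entry for each row: "offset": the shift along the tool's x, y, z normalised to -1 to 1, where 1 is 300 mm, a list of three; "spin": the turn about the tool's z normalised to -1 to 1, where 1 is 0.5 rad; "fingers": the finger opening in mm, from 0 to 85.4. In form: {"offset": [[tx, ty, tz], ...], "spin": [spin, ...], "fingers": [fingers, ...]}. A call has 1 to 12 rows; each row is the pose to reach, as a shift and turn from the pose commanded when the call began, along the tool's axes at that moment; what a row does not reach only later rows make up. A row lasts 1/8 s, in which the tool goes at most 62.5 mm and 10.7 degrees, less where a joint would pass 70% of its speed; a pose out of reach is approached as far as the arm can. A call with a number of a shift or a turn outside -1 to 1 is refused whole. A call with a gripper value outside its range is refused whole. The fingers move at their own pace and stop on an object; the grip force is fixed at half the most. Time passes only in rows, so rows that repeat a pose let the fingers close. It gives the time, the measured TCP pose, the force, the opening and the grip force at its end, in the units of the state.
- robot.read_state(): the state, without advancing time (a new reading comes with each control period).
- robot.snapshot(name): name is "scene" or "side" or "wrist"; returns the picture (420x560x3 uint8, red, green, blue); there is no depth.
- robot.camera_params(name): a dict with "fx", "fy", "cx", "cy" (pixels), "k1" (the pictures are not rectified: a ray, as slopes to the right and down, at radius r is drawn at 1 + k1 r^2 times it, then the intrinsics apply), "R" (3x3) and "t" (3): a world point X has camera coordinates R X + t. Camera axes: x right, y down, z forward; pixel columns grow to the right and rows downward; lengths in m; the calibration is good to about 2 mm. A picture is of the moment at which its call begins: read the wrist's pose just before it. camera_params takes no time and is no camera call; for the wrist camera it gives the pose at the moment of the call.
- robot.finish_job(): hands the job in; it is judged then, once.
The state is a dict: "time_s": time; "qpos": joint angles; "joint_vel": joint speeds; "joint_torque": joint torques, N m; "tcp_pos": TCP position; "tcp_rot": TCP orientation; "wrist_force": force on the tool from outside, world axes, zero at the start; "moment": the same for the moment, N m; "opening": finger opening in m; "grip_force": force on a finger pad.
Only numpy, scipy, OpenCV 4.12 (cv2) and the standard library are available. Lean on these libraries where they do the work, as an engineer would, in place of code of your own. Each camera call takes 0.05 s, during which the arm holds its last target. There are 200 camera calls.

## Task

On the microscope lamp unit, push the black selector lever round with a fingertip, click by click, until it is clicked in at the green filter window; then press the white lamp button fully down and let it come up again. Push gently without gripping the lever, do not press the button at any other filter, and leave everything else standing where it is.

Things in the scene. Friction and masses are not known exactly. Their poses are not given: they have to be found in the camera images.
- dial_axis (a point): centre of the selector on the flat cream-coloured top panel of the microscope lamp unit (a box 220 mm deep, 300 mm wide, its top panel 80 mm above the table). The point lies on the selector's upright turning axis, on the panel's surface. The point's axes are the unit's: x runs away from the robot at yaw 0, y to the left, z up. The selector has a black hub of 50 mm diameter, 22 mm high, and a black lever
- selector (a joint): angle of the selector lever about the upright axis, rad, growing anticlockwise seen from above; 0 where the lever lies along +x of point dial_axis (that is where it starts). It clicks into detents every 30 degrees (0.524 rad), seven in all, from -90 to +90 degrees, with stops at about 99 degrees. A sideways push of about 3 to 5 N on the post takes it over each click; past half-way it springs by itself into the next detent
- post (a point): centre of the top of the upright round post on the lever, black, 12 mm in diameter, 58 mm from the selector's axis; its top is 52 mm above the panel and it is free on all sides from 19 mm above the panel up: the place to push sideways. The lever arm below it is 14 mm wide and lies 10 to 19 mm above the panel
- pointer (a point): the spot on the panel that the lever's white nose points at: 88 mm from the axis along the lever, at panel height. When the lever is clicked in at a window, this point lies over the window's centre
- lamp (a joint): travel of the lamp button, m: 0 up, 0.006 fully down; a spring brings it up again. About 4 N takes it fully down
- lamp_top (a point): centre of the top face of the lamp button, white, round, 28 mm in diameter, standing 22 mm above the panel in a black collar 44 mm across and 12 mm high; pressed straight down
- green_window: the green filter window: flat round green disc of 24 mm diameter in a black rim of 29 mm, set on the panel 88 mm from the selector's axis. Six windows (green, red, blue, yellow, violet, grey) sit at the six detents on either side of the start (30, 60 or 90 degrees to the left or right, a white spot marks the start itself); which colour is where differs every time. Origin at its centre, on the panel
- vial: small amber vial with a white cap, 24 mm in diameter, 50 mm high, standing on the panel near its far right corner; origin under its centre. To be left alone
- objective: steel lens objective, 34 mm in diameter, 38 mm high, standing on the panel near its near left corner; origin under its centre. To be left alone
- petri: glass dish, 90 mm in diameter, 14 mm high, on the table left of the unit; origin under its centre. To be left alone
- beaker: glass beaker, 66 mm in diameter, 85 mm high, on the table on the left; origin under its centre. To be left alone
- jar: amber jar, 60 mm in diameter, 85 mm high, on the table on the right; origin under its centre. To be left alone
- washbottle: white bottle with a red cap, 64 mm in diameter, 150 mm high, on the table at the far right; origin under its centre. To be left alone
- probe: blue-handled screwdriver, 160 mm long, lying on the table on the right; origin under its middle. To be left alone

How it is judged:
By the outcome, as a careful person would: the job done as asked, in the order asked, and still so for the second after the job is handed in, with the robot touching nothing.
It also fails if it takes over 42 s, if anything falls off the work surface, if the arm or the gripper's body presses on something with over 40 N, if the wrist force passes 120 N, or if a joint passes its speed limit or range.

## Working session

There is one attempt and no reset: what is moved stays moved. The work goes in short steps, Python scripts to look and compute and a shell command to move; the robot and the scene stay as the last step left them, time stands still between calls to the robot, and variables do not carry over. Pictures are saved under pics/ and viewed, at most 10 in all, crops included, and the job is handed in when it is done.

```bash
mkdir -p pics; python3 - <<'E'
from station import robot
import cv2,numpy as np
s=robot.read_state();print(s)
for n in("scene","side"):
    im=robot.snapshot(n);cv2.imwrite(f"pics/{n}0.png",im[:,:,::-1]);p=robot.camera_params(n);print(n,p)
a=[cv2.imread(f"pics/{n}0.png") for n in("scene","side")]
E
```

```text
{'time_s': 0.0, 'qpos': array([-1.24392029,  0.3842704 ,  0.01635722,  1.37116886, -0.0062968 ,
        1.38819095, -0.0464598 ]), 'joint_vel': array([-0.0001802 ,  0.00073006, -0.00046842, -0.00049361,  0.00042486,
       -0.00135709, -0.00112685]), 'joint_torque': array([-1.11652946e-04, -6.27592778e+01,  8.44339002e-01, -3.71814930e+01,
        1.66435749e-02,  1.43363897e-02,  8.78203195e-05]), 'tcp_pos': array([0.23726494, 0.5776953 , 0.24425195]), 'tcp_rot': array([-3.13960455e+00,  3.43509063e-05,  2.75193662e+00]), 'wrist_force': array([ 1.14442224, -0.02993133, -0.67582459]), 'moment': array([-0.03863208, -0.0180756 , -0.00434735]), 'grip_force': 0.0, 'opening': 0.08570981516969094}
scene {'fx': 545.0969902775383, 'fy': 545.0969902775383, 'cx': 278.58111950423535, 'cy': 203.03488302177993, 'k1': -0.12856306772056633, 'R': array([[ 0.5752507 ,  0.81797666,  0.0008986 ],
       [ 0.47725998, -0.33474552, -0.81250744],
       [-0.66431133,  0.46782434, -0.58295012]]), 't': array([-0.33060484, -0.17729158,  1.86280281])}
side {'fx': 494.73652126885736, 'fy': 494.73652126885736, 'cx': 284.0791030682242, 'cy': 216.0744575874715, 'k1': -0.1728523746672786, 'R': array([[-0.97055074, -0.24070377, -0.0096414 ],
       [-0.1665702 ,  0.69947136, -0.69497784],
       [ 0.17402767, -0.67290528, -0.71896652]]), 't': array([0.52924224, 0.17013339, 1.38637726])}
```

View pics/scene0.png

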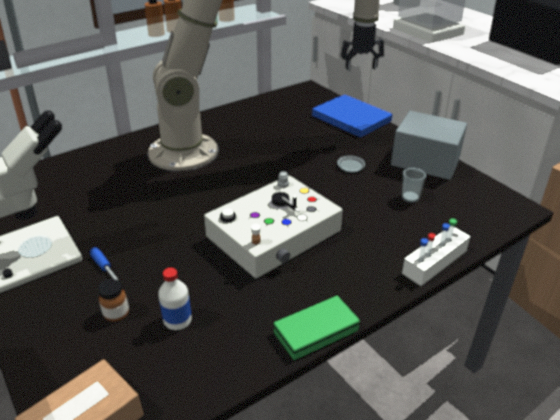

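View pics/side0.png

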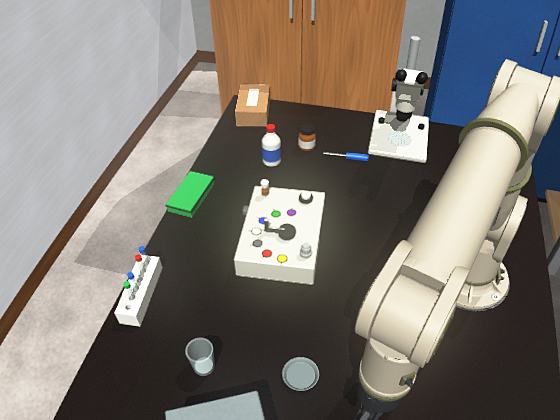

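The scene view shows the lamp unit around (273,222) and the side view shows it around (281,234). In the side view the hub is at (286,232), the post at (267,226), the white spot at (257,231) and the lamp button at (306,197). On the right of the start come blue (263,220), green (276,213) and violet (291,212), so green should be at −60°. Next I'll locate them precisely.

```bash
cat > h.py <<'E'
import cv2,numpy as np
def ray(p,uv):
    d=np.array([(uv[0]-p['cx'])/p['fx'],(uv[1]-p['cy'])/p['fy']]);u=d.copy()
    for _ in range(20):u=d/(1+p['k1']*(u@u))
    R=np.array(p['R']);return -R.T@p['t'],R.T@np.r_[u,1]
def onz(p,uv,z):
    c,d=ray(p,uv);return c+d*(z-c[2])/d[2]
def pix(p,X):
    x=np.array(p['R'])@X+p['t'];u=x[:2]/x[2];u=u*(1+p['k1']*(u@u));return u*p['fx']+[p['cx'],p['cy']]
def blobs(im,lo,hi,roi,amin=8):
    x0,y0,x1,y1=roi;h=cv2.cvtColor(im,cv2.COLOR_BGR2HSV)[y0:y1,x0:x1]
    n,_,st,c=cv2.connectedComponentsWithStats(cv2.inRange(h,lo,hi))
    return [(c[i]+[x0,y0],st[i,4]) for i in range(1,n) if st[i,4]>=amin]
COL=dict(green=((45,100,40),(80,255,255)),blue=((105,120,60),(128,255,255)),violet=((130,80,40),(160,255,255)),yellow=((22,120,120),(35,255,255)),red=((0,170,100),(7,255,255)),red2=((172,150,100),(180,255,255)))
E
python3 - <<'E'
from h import *
from station import robot
for n,roi in(("scene",(205,175,345,250)),("side",(238,190,325,268))):
    im=cv2.imread(f"pics/{n}0.png");p=robot.camera_params(n)
    for k,(lo,hi) in COL.items():
        for c,a in blobs(im,lo,hi,roi):print(n,k,c.round(1),a,onz(p,c,.081).round(4))
a=[]
for n,roi in(("scene",(195,165,355,285)),("side",(228,175,338,290))):
    im=cv2.imread(f"pics/{n}0.png")[roi[1]:roi[3],roi[0]:roi[2]];a.append(cv2.resize(im,(400,int(400*im.shape[0]/im.shape[1])),interpolation=cv2.INTER_CUBIC)[:420])
h=max(i.shape[0] for i in a);cv2.imwrite("pics/crop0.png",np.hstack([cv2.copyMakeBorder(i,0,h-i.shape[0],0,0,0) for i in a]))
E
```

```text
scene green [268.6 220.8] 32 [ 0.5806 -0.036   0.081 ]
scene blue [286.  221.4] 38 [ 6.085e-01 -5.000e-04  8.100e-02]
scene violet [254.5 214.6] 30 [ 0.5372 -0.0512  0.081 ]
scene yellow [303.6 190.4] 25 [0.5214 0.1232 0.081 ]
scene red [311.6 198.9] 17 [0.5672 0.116  0.081 ]
side green [275.5 213.4] 42 [ 0.5794 -0.0361  0.081 ]
side blue [261.4 220.2] 26 [ 0.6123 -0.      0.081 ]
side violet [291.  212.1] 35 [ 0.5363 -0.0517  0.081 ]
side yellow [281.7 258.1] 55 [0.5205 0.1234 0.081 ]
side red [266.2 252.9] 46 [0.566  0.1159 0.081 ]
```

View pics/crop0.png

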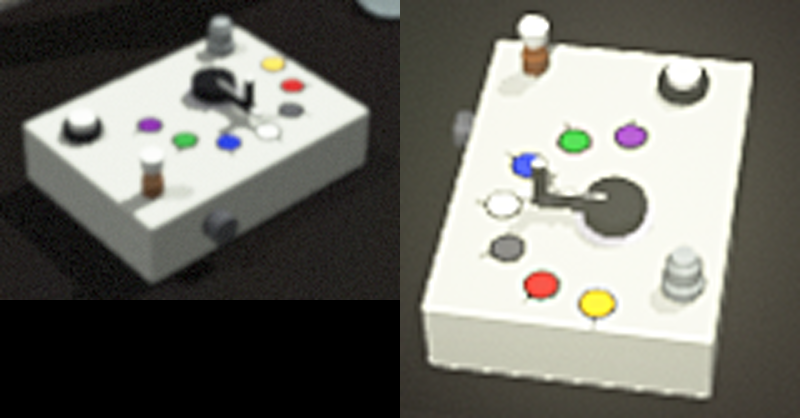

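```bash
cat >> h.py <<'E'
from scipy.spatial.transform import Rotation as Ro
AX=np.array([.5288,.0362]);YAW=np.radians(5.1)
def post(deg,r=.058):
    a=YAW+np.radians(deg);return AX+r*np.array([np.cos(a),np.sin(a)])
def off(s,*Xs):
    R=Ro.from_euler('xyz',s['tcp_rot']).as_matrix()
    for X in Xs:print(np.round(X,4),'->',(R.T@(np.array(X)-s['tcp_pos'])/.3).round(3))
E
python3 - <<'E'
from h import *
from station import robot
W=((0,0,150),(180,70,255))
b={}
for n,roi in(("scene",(212,200,245,222)),("side",(297,188,315,202))):
    im=cv2.imread(f"pics/{n}0.png");p=robot.camera_params(n)
    x0,y0,x1,y1=roi
    g=cv2.cvtColor(im,cv2.COLOR_BGR2GRAY)[y0:y1,x0:x1]
    n_,_,st,c=cv2.connectedComponentsWithStats((g<90).astype('uint8'))
    for i in range(1,n_):
        if st[i,4]>8:print(n,'dark',c[i]+[x0,y0],st[i])
    for c,a in blobs(im,*W,roi,4):print(n,'white',c,a,onz(p,c,.102).round(4))
    q={"scene":((283,179),(256,239)),"side":((305.5,253),(265,192))}[n]
    print('objective,vial',[onz(p,u,.08+.019).round(3) for u in q])
    print('post px',pix(p,np.r_[post(0),.132]),'hub',pix(p,np.r_[AX,.102]))
s=robot.read_state()
pc=post(0);d=np.array([.38,.925])
off(s,np.r_[pc+.05*d,.2],np.r_[pc+.05*d,.126])
E
```

```text
scene dark [218.85714286 202.89285714] [  0   0  21  10 112]
scene dark [227.08333333 218.38888889] [ 8 14 15  8 72]
scene white [230.51134021 210.74020619] 485 [ 0.5113 -0.108   0.102 ]
objective,vial [array([0.463, 0.094, 0.099]), array([ 0.643, -0.115,  0.099])]
post px [294.27770929 195.93500894] hub [279.80196026 195.64705431]
side dark [306.82926829 188.73170732] [ 0  0 18  3 41]
side dark [304.86666667 198.86666667] [ 2  6 14  8 45]
side white [305.27516779 194.6442953 ] 149 [ 0.507  -0.1127  0.102 ]
objective,vial [array([0.459, 0.106, 0.099]), array([ 0.628, -0.099,  0.099])]
post px [265.50704889 219.55786842] hub [286.34272951 229.14586711]
[0.6056 0.0876 0.2   ] -> [-1.756 -1.045  0.15 ]
[0.6056 0.0876 0.126 ] -> [-1.756 -1.044  0.397]
```

```bash
python3 -m inch '{"offset":[[-0.88,-0.52,0],[-0.88,-0.52,0],[-0.88,-0.52,0],[-0.88,-0.52,0],[-0.88,-0.52,0],[-0.88,-0.52,0],[-0.88,-0.52,0]],"spin":[0,0,0,0,0,0,0],"fingers":[0,0,0,0,0,0,0]}'
python3 -m inch '{"offset":[[-0.876,-0.525,0],[-0.876,-0.525,0],[-0.876,-0.525,0],[-0.876,-0.525,0],[-0.876,-0.525,0],[-0.876,-0.525,0.1],[-0.876,-0.525,0.15],[-0.876,-0.525,0.15],[-0.876,-0.525,0.15],[-0.876,-0.525,0.15]],"spin":[0,0,0,0,0,0,0,0,0,0],"fingers":[0,0,0,0,0,0,0,0,0,0]}'
python3 - <<'E'
from h import *
from station import robot
s=robot.read_state();print(s['tcp_pos'],s['tcp_rot'],s['time_s'],s['wrist_force'],s['opening'])
w=robot.camera_params('wrist');im=robot.snapshot("wrist");cv2.imwrite("pics/w1.png",im[:,:,::-1])
print(w['R'],w['t'])
for d,l in((0,.102),):print(pix(w,np.r_[AX,.102]),pix(w,np.r_[post(0),.132]),pix(w,[.509,-.109,.102]),pix(w,np.r_[post(-60,.088),.08]))
d=np.array([.38,.925]);off(s,np.r_[post(0)+.05*d,.126])
E
```

```text
time_s: 0.98
tcp_pos: [0.422, 0.3337, 0.245]
tcp_rot: [-3.141, -0.001, 2.752]
wrist_force: [0.3, 1.2, -1.0]
opening: -0.0004
grip_force: 0.0
time_s: 2.22
tcp_pos: [0.606, 0.0888, 0.2015]
tcp_rot: [3.14, 0.001, 2.753]
wrist_force: [0.5, 0.1, 0.0]
opening: 0.0
grip_force: 0.0
[0.60598183 0.08879476 0.20152258] [3.14034239e+00 1.38594552e-03 2.75302955e+00] 2.225 [0.48350937 0.07648904 0.00235869] 4.6349238538032845e-05
[[ 3.79419199e-01  9.25224689e-01  5.88297145e-04]
 [ 8.87561032e-01 -3.64153386e-01  2.82183851e-01]
 [ 2.61297696e-01 -1.06543821e-01 -9.59360166e-01]] [-0.3114313  -0.52924296  0.18824477]
[178.32856658 149.77609478] [210.19038026 231.38868444] [  7.43049779 199.77983058] [140.38101879 235.18811079]
[0.6056 0.0876 0.126 ] -> [ 0.    -0.005  0.252]
```

View pics/w1.png

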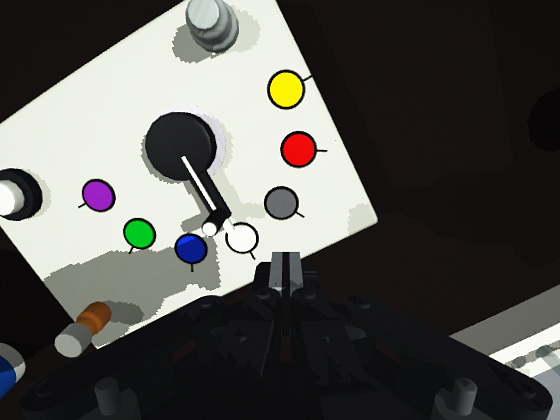

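The wrist view matches the predictions within 3 px: hub (181,147), post top (210,229), green (140,233). The finger tips are at (287,255) and about 11 mm wide in all. Next I'll descend left of the post.

```bash
python3 -m inch '{"offset":[[0,0,0.15],[0,-0.005,0.25],[0,-0.005,0.25],[0,-0.005,0.25]],"spin":[0,0,0,0],"fingers":[0,0,0,0]}'
python3 - <<'E'
from h import *
from station import robot
s=robot.read_state();print(s['tcp_pos'],s['wrist_force'])
d=np.array([.38,.925]);off(s,*[np.r_[post(t)+k*d,.126] for t,k in((0,.022),(0,.012),(-5,.012),(-10,.012),(-15,.012),(-19,.012))])
E
```

```text
time_s: 2.78
tcp_pos: [0.606, 0.0867, 0.127]
tcp_rot: [3.14, 0.002, 2.752]
wrist_force: [0.8, 0.0, 1.0]
opening: 0.0002
grip_force: 0.0
[0.60600169 0.08670876 0.12702324] [0.79465081 0.04650723 1.048253  ]
[0.5949 0.0617 0.126 ] -> [ 0.002 -0.091  0.003]
[0.5911 0.0525 0.126 ] -> [ 0.002 -0.124  0.003]
[0.5914 0.0474 0.126 ] -> [-0.005 -0.14   0.003]
[0.5911 0.0423 0.126 ] -> [-0.01  -0.156  0.003]
[0.5905 0.0373 0.126 ] -> [-0.015 -0.172  0.003]
[0.5897 0.0334 0.126 ] -> [-0.017 -0.185  0.003]
```

```bash
python3 -m inch '{"offset":[[0.002,-0.06,0.003],[0.002,-0.09,0.003],[0.002,-0.11,0.003],[0.002,-0.124,0.003],[-0.005,-0.14,0.003],[-0.01,-0.156,0.003],[-0.01,-0.156,0.003]],"spin":[0,0,0,0,0,0,0],"fingers":[0,0,0,0,0,0,0]}'
python3 - <<'E'
from h import *
from station import robot
s=robot.read_state();print(s['tcp_pos'],s['wrist_force'])
w=robot.camera_params('wrist');im=robot.snapshot("wrist");cv2.imwrite("pics/w2.png",im[:,:,::-1])
for t in(0,-10,-20,-30):print(t,pix(w,np.r_[post(t),.132]))
d=np.array([.38,.925]);off(s,*[np.r_[post(t)+k*d,.126] for t,k in((-10,.012),(-15,.012),(-19,.012))])
E
```

```text
time_s: 3.65
tcp_pos: [0.5896, 0.0411, 0.1244]
tcp_rot: [-3.141, -0.0, 2.751]
wrist_force: [0.3, -0.4, -0.2]
opening: 0.0001
grip_force: 0.0
[0.58964074 0.04108383 0.12440496] [ 0.30418373 -0.36603037 -0.17390588]
0 [284.96667421 286.17203573]
-10 [263.5967337  293.99769962]
-20 [241.27038218 298.29195293]
-30 [218.46751082 299.0263319 ]
[0.5911 0.0423 0.126 ] -> [-0.003  0.006 -0.005]
[0.5905 0.0373 0.126 ] -> [-0.007 -0.01  -0.005]
[0.5897 0.0334 0.126 ] -> [-0.01  -0.024 -0.005]
```

View pics/w2.png

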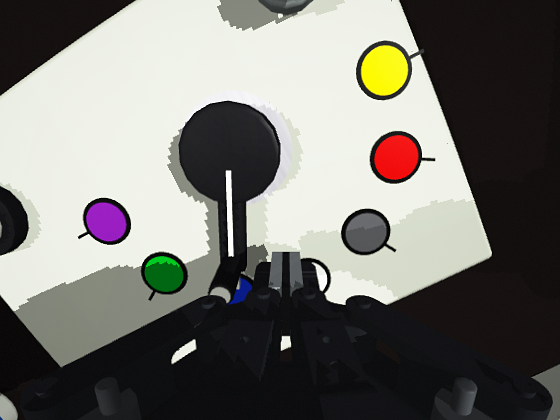

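The post top is now at (219,294), which is the predicted −30° spot, so the lever has clicked in at blue. The contact offset is about 20 mm. Next comes the second click.

```bash
python3 - <<'E'
from h import *
from station import robot
s=robot.read_state()
d=np.array([.38,.925]);off(s,*[np.r_[post(t)+k*d,.1255] for t,k in((-20,.0205),(-30,.0205),(-35,.0205),(-40,.0205),(-44,.0205),(-48,.0205))])
E
```

```text
[0.5926 0.0402 0.1255] -> [-0.011  0.    -0.004]
[0.5892 0.0307 0.1255] -> [-0.012 -0.034 -0.004]
[0.5869 0.0263 0.1255] -> [-0.011 -0.05  -0.004]
[0.5842 0.022  0.1255] -> [-0.008 -0.067 -0.004]
[0.5817 0.0187 0.1255] -> [-0.005 -0.08  -0.004]
[0.5791 0.0157 0.1255] -> [-0.    -0.093 -0.004]
```

```bash
python3 -m inch '{"offset":[[-0.011,-0.01,-0.004],[-0.012,-0.034,-0.004],[-0.011,-0.05,-0.004],[-0.008,-0.067,-0.004],[-0.005,-0.08,-0.004],[-0.002,-0.087,-0.004],[-0.002,-0.087,-0.004]],"spin":[0,0,0,0,0,0,0],"fingers":[0,0,0,0,0,0,0]}'
python3 - <<'E'
from h import *
from station import robot
s=robot.read_state();print(s['tcp_pos'],s['wrist_force'])
w=robot.camera_params('wrist');im=robot.snapshot("wrist");cv2.imwrite("pics/w3.png",im[:,:,::-1])
for t in(-30,-45,-60):print(t,pix(w,np.r_[post(t),.132]),pix(w,np.r_[post(t,.088),.081]))
E
```

```text
time_s: 4.58
tcp_pos: [0.58, 0.0172, 0.1253]
tcp_rot: [-3.141, -0.001, 2.751]
wrist_force: [-0.9, 0.2, 0.9]
opening: 0.0001
grip_force: 0.0
[0.57997179 0.01719427 0.12531525] [-0.85388001  0.18043633  0.88979308]
-30 [277.05818252 297.79248452] [277.55157807 295.6411274 ]
-45 [243.11991759 292.44269213] [241.13356721 289.88506722]
-60 [211.04783606 279.26305938] [206.67486069 275.68417257]
```

View pics/w3.png

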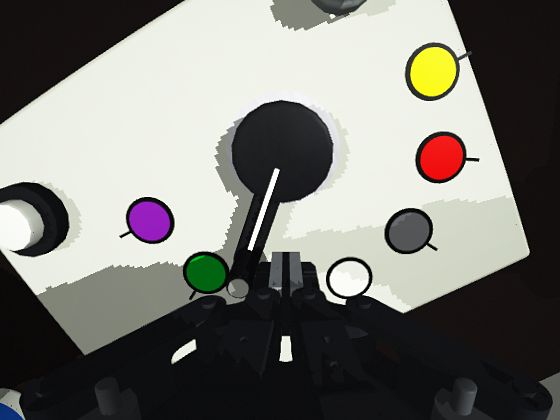

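The post top is at (238,288), about −47°. That is just past half-way and has not settled at green, so I'll nudge it 3 mm more.

```bash
python3 -m inch '{"offset":[[0.003,-0.008,0],[0.003,-0.008,0],[0.003,-0.008,0],[0.003,-0.008,0]],"spin":[0,0,0,0],"fingers":[0,0,0,0]}'
python3 - <<'E'
from h import *
from station import robot
s=robot.read_state();print(s['tcp_pos'],s['wrist_force'])
w=robot.camera_params('wrist');im=robot.snapshot("wrist");cv2.imwrite("pics/w4.png",im[:,:,::-1])
for t in(-45,-50,-55,-60):print(t,pix(w,np.r_[post(t),.132]),pix(w,np.r_[post(t,.088),.081]))
E
```

```text
time_s: 5.12
tcp_pos: [0.579, 0.0159, 0.1256]
tcp_rot: [-3.142, -0.0, 2.752]
wrist_force: [-0.4, 0.2, -0.0]
opening: 0.0001
grip_force: 0.0
[0.5789539  0.0159458  0.12555861] [-0.41435328  0.15540339 -0.02894924]
-45 [246.63695881 293.13014663] [243.51436897 290.27196044]
-50 [235.69458406 289.60885663] [231.75298168 286.47461713]
-55 [225.02006397 285.22857584] [220.27216219 281.749049  ]
-60 [214.67407336 280.00236336] [209.13590065 276.10809526]
```

View pics/w4.png

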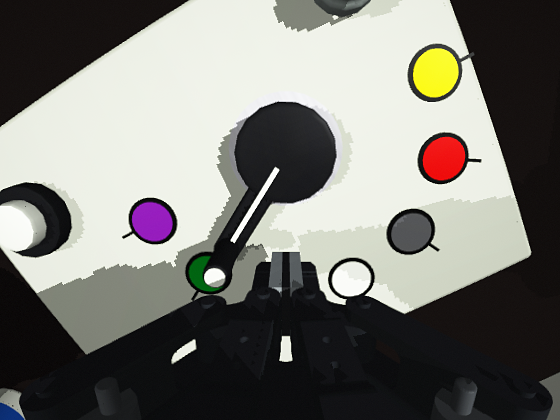

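The post top at (214,277) matches the −60° prediction (214.7,280), so it is clicked in at green. Now I'll back off, lift and go towards the lamp.

```bash
python3 -m inch '{"offset":[[0,0.06,0],[0,0.1,-0.1],[0,0.1,-0.3],[0,0.1,-0.3],[0,0.1,-0.3]],"spin":[0,0,0,0,0],"fingers":[0,0,0,0,0]}'
python3 - <<'E'
from h import *
from station import robot
s=robot.read_state();off(s,[.52,-.09,.2],[.509,-.110,.2])
E
```

```text
time_s: 5.8
tcp_pos: [0.5905, 0.0448, 0.2154]
tcp_rot: [3.141, 0.0, 2.753]
wrist_force: [-0.1, -0.2, -1.2]
opening: -0.0001
grip_force: 0.0
[ 0.52 -0.09  0.2 ] -> [ 0.047 -0.505  0.051]
[ 0.509 -0.11   0.2  ] -> [ 0.056 -0.581  0.051]
```

```bash
python3 -m inch '{"offset":[[0.05,-0.2,0],[0.056,-0.4,0],[0.056,-0.56,0.03],[0.056,-0.56,0.05],[0.056,-0.56,0.05],[0.056,-0.56,0.05]],"spin":[0,0,0,0,0,0],"fingers":[0,0,0,0,0,0]}'
python3 - <<'E'
from h import *
from station import robot
s=robot.read_state()
w=robot.camera_params('wrist');im=robot.snapshot("wrist")[:,:,::-1].copy();cv2.imwrite("pics/w5.png",im)
print(pix(w,[.509,-.11,.102]),pix(w,np.r_[post(-60),.132]))
X=s['tcp_pos']+[0,0,-.014];print('tip',pix(w,X))
for r in((200,150,380,262),):
  for c,a in blobs(im,(0,0,190),(180,60,255),r,100):print('white',c,a,onz(w,c,.102))
E
```

```text
time_s: 6.55
tcp_pos: [0.5114, -0.1037, 0.2001]
tcp_rot: [-3.141, -0.001, 2.754]
wrist_force: [-0.4, 0.0, 0.3]
opening: 0.0003
grip_force: 0.0
[277.55186527 218.98317264] [439.20693063 248.66598605]
tip [286.91194933 269.59378435]
white [301.50372912 198.87417959] 13408 [ 0.50125353 -0.08749502  0.102     ]
white [268.5660793 216.8876652] 908 [ 0.50490194 -0.11564799  0.102     ]
```

View pics/w5.png

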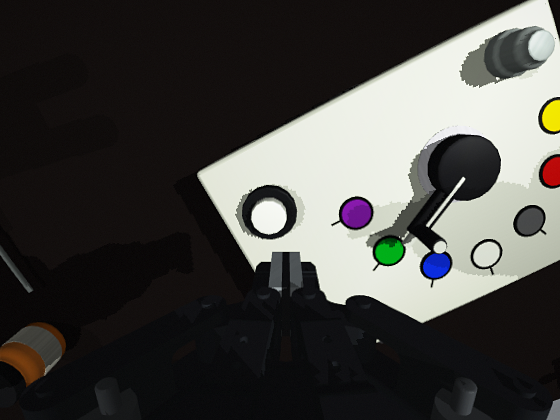

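The whole lamp button is visible at (268.6,216.9), which puts it at (0.505,−0.1155). The lever post at (440,248) is still at green. I'll go above the button.

```bash
python3 - <<'E'
from h import *
from station import robot
s=robot.read_state();off(s,[.505,-.1155,.124],[.505,-.1155,.110])
E
```

```text
[ 0.505  -0.1155  0.124 ] -> [ 0.005 -0.044  0.254]
[ 0.505  -0.1155  0.11  ] -> [ 0.005 -0.044  0.301]
```

```bash
python3 -m inch '{"offset":[[0.005,-0.044,0.1],[0.005,-0.044,0.2],[0.005,-0.044,0.254],[0.005,-0.044,0.254],[0.005,-0.044,0.254]],"spin":[0,0,0,0,0],"fingers":[0,0,0,0,0]}'
python3 - <<'E'
from h import *
from station import robot
s=robot.read_state();print(s['tcp_pos'],s['wrist_force']);off(s,[.505,-.1155,.111],[.505,-.1155,.109])
E
```

```text
time_s: 7.22
tcp_pos: [0.5054, -0.1168, 0.1254]
tcp_rot: [3.141, 0.001, 2.752]
wrist_force: [-0.4, 0.2, 0.3]
opening: -0.0001
grip_force: 0.0
[ 0.50544573 -0.11681745  0.125429  ] [-0.39972169  0.17101188  0.30319494]
[ 0.505  -0.1155  0.111 ] -> [0.003 0.003 0.048]
[ 0.505  -0.1155  0.109 ] -> [0.003 0.003 0.055]
```

```bash
python3 -m inch '{"offset":[[0,0,0.015],[0,0,0.025],[0,0,0.035],[0,0,0.042],[0,0,0.042]],"spin":[0,0,0,0,0],"fingers":[0,0,0,0,0]}'
```

```text
time_s: 7.85
tcp_pos: [0.5048, -0.117, 0.1119]
tcp_rot: [3.141, 0.0, 2.752]
wrist_force: [-0.8, 0.4, 3.0]
opening: -0.0001
grip_force: 1.5
```

Force is 3 N with the button partly down. I'll go further until it bottoms out.

```bash
python3 -m inch '{"offset":[[0,0,0.006],[0,0,0.01],[0,0,0.01]],"spin":[0,0,0],"fingers":[0,0,0]}'
```

```text
time_s: 8.22
tcp_pos: [0.5048, -0.1171, 0.1099]
tcp_rot: [3.141, 0.001, 2.752]
wrist_force: [-4.5, 2.3, 14.6]
opening: 0.0
grip_force: 7.2
```

14.6 N is well over the 4 N needed, and the tip is at 0.096 m, so the button is fully down. I'll release it and lift.

```bash
python3 -m inch '{"offset":[[0,0,-0.03],[0,0,-0.1],[0,0,-0.25],[0,0.05,-0.3],[0,0.05,-0.3],[0,0.05,-0.3],[0,0.05,-0.3]],"spin":[0,0,0,0,0,0,0],"fingers":[0,0,0,0,0,0,0]}'
python3 - <<'E'
from h import *
from station import robot
s=robot.read_state();print(s['wrist_force'])
w=robot.camera_params('wrist');im=robot.snapshot("wrist")[:,:,::-1].copy();cv2.imwrite("pics/w6.png",im)
print(pix(w,[.505,-.1155,.102]),pix(w,np.r_[post(-60),.132]))
E
```

```text
time_s: 9.1
tcp_pos: [0.5094, -0.1034, 0.1974]
tcp_rot: [-3.14, -0.002, 2.751]
wrist_force: [0.7, -0.6, -0.2]
opening: -0.0001
grip_force: 0.0
[ 0.72204882 -0.6408215  -0.1539905 ]
[269.46800079 220.7014896 ] [441.63742226 252.62638015]
```

View pics/w6.png

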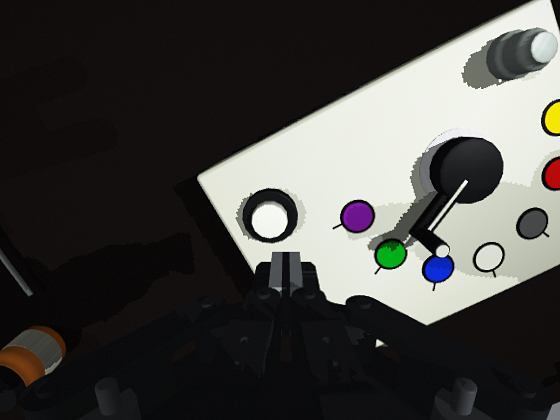

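The button is up at (269,219), the lever is still at green with its post at (442,251), and the arm is clear of everything.

```bash
python3 -c "
from station import robot
print(robot.finish_job())"
```

```text
the job is handed in; nothing more can be done
None
```

I pushed the selector round to the green window in two clicks, pressed the lamp button fully down (14.6 N) and let it come up, then handed the job in at about 9 s; the last picture shows the lever still at green and the button up.

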